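# Level the kitchen balance

### The job

The jar on one pan of the kitchen balance weighs 300 g. Check it by standing the 200 g weight and the 100 g weight (the two smaller of the three knobbed steel weights on the worktop; the largest is 500 g) upright on the empty pan, so that the balance comes level. Leave the jar standing on its own pan.

Things in the scene. Friction and masses are not known exactly. Their poses are not given: they have to be found in the camera images.
- empty_pan (a point): Centre of the floor of the empty pan, a shallow round steel dish, flat inside to 126 mm across, rim 4 mm high. Pans stay horizontal. Floor 100 mm above the worktop when level, 114 mm at the start (up, against its stop); it sinks only once the load nears the jar's. The balance is fixed and stands in any direction; the pan centres are 240 mm apart. y points to the jar's pan, z up.
- jar: The lidded jar, 63 mm across, 94 mm tall, 300 g, standing near the middle of the other, like pan of the balance. Half way between the pans, on the white base (100 x 270 mm, 54 mm high), rises an indicator plate 36 mm wide, its top 150 mm above the worktop. Origin at the centre of the jar's underside, z up.
- weight_200: 200 g steel weight, the middle one of three on the worktop: upright cylinder 36 mm across and 26 mm high, a waisted knob 20 mm across on top; 42 mm tall in all. Origin at the centre of its underside, z up. The three stand in a group left of the balance, in any order, at least 70 mm between centres.
- weight_100: 100 g steel weight, the smallest of the three: cylinder 29 mm across and 20 mm high, with a knob 16 mm across on top; 33 mm tall in all. Origin at the centre of its underside, z up. (The largest, 500 g, is 50 mm across and 54 mm tall and is not needed.)
- beam (a joint): Angle of the balance beam: 0 is level, positive when the jar's pan is down and the empty one up; stops at -0.12 and 0.12. An imbalance of 10 g tilts it by 0.03, 40 g or more takes it to the stop; it settles within about 1 s. The masses given are exact.
Not all that is in view belongs to the job. Leave any green look-alike of the weight_100 alone.

How it is judged:
By the outcome, as a careful person would: the job done as asked, in the order asked, and still so for the second after the job is handed in, with the robot touching nothing.
It also fails if it takes over 61 s, if anything falls off the work surface, if the arm or the gripper's body presses on something with over 40 N, if the wrist force passes 120 N, or if a joint passes its speed limit or range.

### The arm

A 7-joint arm with a two-finger parallel gripper is mounted at the origin on a cart in front of the work surface, level with it; the furniture and walls round the work are solid. World frame = base frame: x ahead of the robot, y to its left, z up, the work surface at z = 0. Lengths are in mm, angles in rad, forces in N, time in s.
With the tool pointing down it reaches from about 400 to 875 mm from the base axis. Payload 4.4 kg.
Tool frame: the origin (TCP) lies at the very end of the fingers, on their centre line; the grasp point (between the pads) lies behind it (ctrl.hold_point_z is the z of the grasp point in the tool frame, in mm); z points along the fingers, y is the direction in which the jaws open and shut (so a half turn about z gives the same grasp; the last joint's range is limited). The gripper opens to 85 mm and grips with 20 to 120 N. Pads are 22 mm wide; open, the fingers measure 114 mm over their backs; the gripper's body (76 mm by 85 mm) begins 54 mm behind the grasp point. The pads swing forward as they close: fully open they stand 13 mm farther back than shut.
Start: joints at [1.096, 0.628, 0.038, 1.517, -0.027, 0.996, -0.02], TCP at [258.409, -596.442, 231.313] pointing down, gripper open.
Joint ranges: [-3.06, 3.06], [-0.37, 2.12], [-1.25, 1.32], [0.18, 2.47], [-1.1, 4.24], [0.23, 1.98], [-2.94, 2.94]. Speed limits (rad/s): [2.57, 2.57, 3.14, 3.14, 3.14, 3.14, 3.14].

### API

Orientations are given as [roll, pitch, yaw] about the fixed x, y, z axes, in that order (R = Rz(yaw) Ry(pitch) Rx(roll)).
In Python, from cell import ctrl, vision gives the robot as it stands.
- The arm moves only by the shell command python3 -m crank 'ROWS' [OPENING]. ROWS is JSON, a list of rows, each an object of numbers: "x", "y", "z": the shift along the tool's x, y, z in cm; "spin": the turn about the tool's z in rad. A call has 1 to 5 rows; each row shifts and turns the commanded pose from where the row before left it, along the tool's axes as they then stand; what a row does not reach is not made up. A row lasts 1/10 s, in which the tool goes at most 50 mm and 8.59 degrees, less where a joint would pass 70% of its speed; a pose out of reach is approached as far as the arm can. A call is refused whole if a number of a shift passes 5 or a number of a turn 0.15, either way. A call with a gripper value outside its range is refused whole. OPENING is the opening in per cent of the stroke, from 0 (shut) to 100 (fully open), set as the call begins (- or left out, the last holds). The fingers move at their own pace and stop on an object; the grip force is fixed at half the most. Time passes only in rows, so rows that do not move let the fingers close. It gives the time, the measured TCP pose, the force and the opening at its end, in the units of the state.
- ctrl.read_state(): the state, without advancing time (a new reading comes with each control period).
- vision.get_image(name): name is "side" or "top"; returns the picture (420x560x3 uint8, blue, green, red); there is no depth.
- vision.calibration(name): a dict with "vfov" (degrees; the focal length in pixels is half the picture's height over the tangent of half this angle, whatever the lens; pixels are square), "cx", "cy" (the principal point, pixels), "distortion" ([k1, k2, p1, p2, k3] as OpenCV has them; the pictures are not rectified), "eye" and "rotation" of the camera in the world. Camera axes: x right, y up, looking along -z (the intrinsics and any distortion apply to the point x, -y, -z); pixel columns grow to the right and rows downward; lengths in mm; the calibration is good to about 2 mm. A picture is of the moment at which its call begins. calibration takes no time and is no camera call.
- ctrl.finish_job(): hands the job in, once; it reports no verdict.
Trained networks look in the newest picture that a camera, given by its name, has taken for a name from the list of things; names that differ only in an ending like _2 or _b are one class to them, and where a whole thing is asked for, a point or a joint stands for the part that bears it (a point fixed in the world has none). Each returns a list of dicts, best first, with "score" (0 to 1); they miss things now and then, are a little off and sometimes report something else, mostly with a low value. They report only what shows in the picture. A call takes as long as a camera call. They do not tell look-alikes from the thing itself.
- vision.boxes_of(name, camera): "extent" ([left, top, right, bottom] in pixels, round what is visible of it).
- vision.regions_of(name, camera): "mask" (420x560 bool, what is visible of it) and "extent" ([left, top, right, bottom] in pixels, round what is visible of it).
- vision.place_of(name, camera): "point" ([column, row] in pixels: a listed point, or the origin of a listed thing).
The state is a dict: "clock": time; "qpos": joint angles; "qd": joint speeds; "tau": joint torques, N m; "eef_pos": TCP position; "tool_rot": TCP orientation; "force": force on the tool from outside, world axes, zero at the start; "torque": the same for the moment, N m; "width": finger opening in mm.
Only numpy, scipy, OpenCV 4.12 (cv2) and the standard library are available. Lean on these libraries where they do the work, as an engineer would, in place of code of your own. Each camera call takes 0.05 s, during which the arm holds its last target.

## Working session

There is one attempt and no reset: what is moved stays moved. The work goes in short steps, Python scripts to look and compute and a shell command to move; the robot and the scene stay as the last step left them, time stands still between calls to the robot, and variables do not carry over. Pictures are saved under pics/ and viewed, and the job is handed in when it is done.

```bash
mkdir -p pics; ls; cat > h.py <<'E'
from cell import ctrl, vision
import numpy as np, cv2
def ray(name,uv):
    c=vision.calibration(name); f=210/np.tan(np.radians(c["vfov"])/2)
    K=np.array([[f,0,c["cx"]],[0,f,c["cy"]],[0,0,1.]])
    p=cv2.undistortPoints(np.array([[uv]],float),K,np.array(c["distortion"],float)).ravel()
    d=np.array(c["rotation"])@np.array([p[0],-p[1],-1.]); return np.array(c["eye"],float),d
def onz(name,uv,z):
    e,d=ray(name,uv); return e+d*(z-e[2])/d[2]
def proj(name,P):
    c=vision.calibration(name); f=210/np.tan(np.radians(c["vfov"])/2)
    K=np.array([[f,0,c["cx"]],[0,f,c["cy"]],[0,0,1.]])
    q=np.array(c["rotation"]).T@(np.array(P,float)-np.array(c["eye"])); q=np.array([q[0],-q[1],-q[2]])
    return cv2.projectPoints(q.reshape(1,1,3),np.zeros(3),np.zeros(3),K,np.array(c["distortion"],float))[0].ravel()
E
python3 - <<'E'
from h import *
for n in("top","side"):
    cv2.imwrite(f"pics/{n}0.png",vision.get_image(n)); c=vision.calibration(n);print(n,c)
    for t in("weight_200","weight_100","jar","empty_pan"):
        r=vision.place_of(t,n)
        for k in r[:4]:
            z={"empty_pan":114,"jar":86}.get(t,0)
            print(t,round(k["score"],2),np.round(k["point"],1),np.round(onz(n,k["point"],z)))
print(ctrl.read_state(),ctrl.hold_point_z)
E
```

```text
pics
top {'vfov': 42.54777118350865, 'cx': 278.0263910172903, 'cy': 200.57300043146938, 'distortion': array([-0.05518056,  0.        ,  0.        ,  0.        ,  0.        ]), 'eye': array([ 308.1199401 ,   56.45201614, 1135.06479641]), 'rotation': array([ 0.20080534,  0.00972464, -1.56609886])}Traceback (most recent call last):
  File "<stdin>", line 8, in <module>
  File "h.py", line 9, in onz
    e,d=ray(name,uv); return e+d*(z-e[2])/d[2]
                                          ~^^^
IndexError: invalid index to scalar variable.
```

```bash
sed -i 's/np.array(c\["rotation"\])/Rm(c["rotation"])/' h.py; cat >> h.py <<'E'
from scipy.spatial.transform import Rotation
def Rm(r): return Rotation.from_euler("xyz",np.array(r)).as_matrix()
E
python3 - <<'E'
from h import *
for n in("top","side"):
    cv2.imwrite(f"pics/{n}0.png",vision.get_image(n)); c=vision.calibration(n);print(n,c)
    for t in("weight_200","weight_100","jar","empty_pan"):
        r=vision.place_of(t,n)
        for k in r[:4]:
            z={"empty_pan":114,"jar":86}.get(t,0)
            print(t,round(k["score"],2),np.round(k["point"],1),np.round(onz(n,k["point"],z)))
print(ctrl.read_state(),ctrl.hold_point_z)
E
```

```text
top {'vfov': 42.54777118350865, 'cx': 278.0263910172903, 'cy': 200.57300043146938, 'distortion': array([-0.05518056,  0.        ,  0.        ,  0.        ,  0.        ]), 'eye': array([ 308.1199401 ,   56.45201614, 1135.06479641]), 'rotation': array([ 0.20080534,  0.00972464, -1.56609886])}
weight_200 0.85 [157.2 254.5] [422. 324.   0.]
weight_200 0.69 [212.3 250.4] [431. 207.   0.]
weight_200 0.53 [241.6 264.4] [402. 144.   0.]
weight_200 0.51 [209.6 282.9] [363. 211.   0.]
weight_100 0.85 [157.2 254.5] [422. 324.   0.]
weight_100 0.69 [212.3 250.4] [431. 207.   0.]
weight_100 0.53 [241.6 264.4] [402. 144.   0.]
weight_100 0.51 [209.6 282.9] [363. 211.   0.]
jar 0.64 [416.4 212.2] [ 499. -206.   86.]
empty_pan 0.82 [317.8 139.1] [640. -11. 114.]
side {'vfov': 55.74819451570091, 'cx': 277.00323186605976, 'cy': 214.73728049476117, 'distortion': array([-0.09717238,  0.        ,  0.        ,  0.        ,  0.        ]), 'eye': array([ 570.03475391, -717.55958949,  708.53561224]), 'rotation': array([ 0.88889986, -0.02057328,  0.07348058])}
weight_200 0.63 [234.9 217.6] [404. 130.   0.]
we
[... 400 characters left out ...]
634. -10. 114.]
{'clock': 0.6, 'qpos': array([ 1.09619617,  0.62838543,  0.03846386,  1.51741857, -0.02704391,
        0.99633898, -0.02000837]), 'qd': array([-0.00033634,  0.00104398, -0.00146318,  0.00057248, -0.00068343,
       -0.00015859,  0.00126155]), 'tau': array([-3.44547516e-04, -5.62975037e+01,  1.22494418e+00, -1.93696958e+01,
        1.08279154e-02,  1.88765523e-03,  1.87278255e-05]), 'eef_pos': array([ 258.43241012, -596.4061598 ,  231.3162381 ]), 'tool_rot': array([-3.14155771e+00, -9.41201305e-05,  4.08771738e-01]), 'force': array([-0.86335862, -0.4766895 ,  1.0141876 ]), 'torque': array([ 0.01910762, -0.01988046,  0.04010454]), 'width': 85.50559221260711} -18.700000000000003
```

View pics/top0.png

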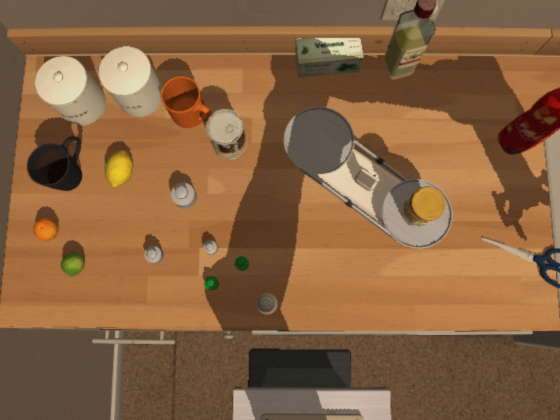

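View pics/side0.png

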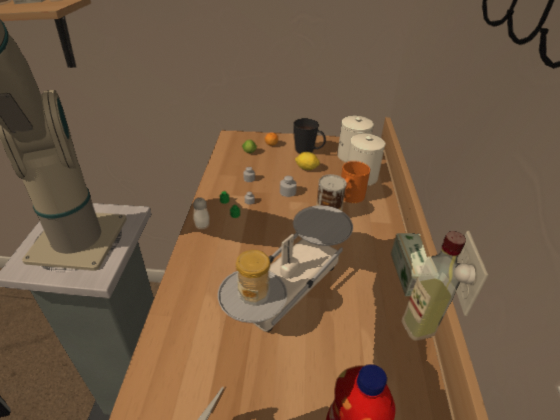

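```bash
python3 - <<'E'
from h import *
a=cv2.imread("pics/top0.png"); b=cv2.imread("pics/side0.png")
cv2.imwrite("pics/c1.png",cv2.resize(a[175:300,140:290],None,fx=5,fy=4.8,interpolation=cv2.INTER_CUBIC)[:600])
cv2.imwrite("pics/c2.png",cv2.resize(b[150:250,215:315],None,fx=6,fy=6,interpolation=cv2.INTER_CUBIC))
cv2.imwrite("pics/c3.png",cv2.resize(a[95:255,270:460],None,fx=3.5,fy=3.5,interpolation=cv2.INTER_CUBIC))
for n in("top","side"):
    vision.get_image(n)
    for r in vision.boxes_of("weight_200",n)[:6]: print(n,round(r["score"],2),np.round(r["extent"],1))
    for r in vision.boxes_of("empty_pan",n)[:2]: print(n,round(r["score"],2),np.round(r["extent"],1))
# predicted boxes
for P,r,h,k in(((422,324),18,42,10),((433,208),14.5,33,8)):
  for n in("top","side"):
    q=np.array([proj(n,[P[0]+R*np.cos(t),P[1]+R*np.sin(t),z]) for t in np.linspace(0,6.28,40) for R,z in((r,0),(r,h*.61),(k,h))])
    print(n,P,np.round(q.min(0),1),np.round(q.max(0),1))
E
```

```text
top 0.65 [147.6 247.7 164.8 262.2]
top 0.64 [199.7 276.9 221.3 291.5]
top 0.49 [205.8 239.5 211.5 253. ]
top 0.49 [234.5 256.8 251.7 270. ]
top 0.93 [284.  106.7 352.5 174.2]
side 0.69 [222.4 194.7 229.8 206.1]
side 0.56 [245.4 165.2 251.6 183.5]
side 0.51 [245.1 191.8 255.4 204.9]
side 0.47 [230.4 206.6 240.  217.9]
side 0.64 [290.5 204.3 351.  243.7]
top (422, 324) [145.6 244.6] [165.5 263. ]
side (422, 324) [244.1 166.4] [255.7 182.5]
top (433, 208) [203.6 241.6] [218.7 256.4]
side (433, 208) [243.6 190.7] [253.7 204.4]
```

View pics/c1.png

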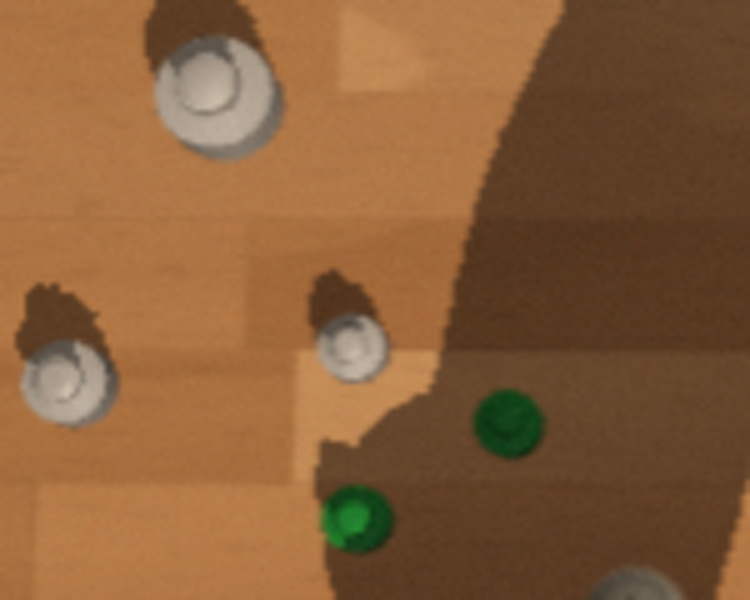

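View pics/c2.png

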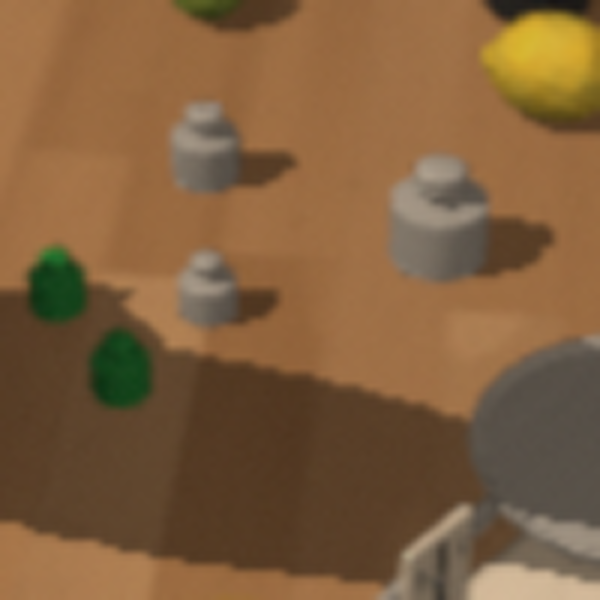

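View pics/c3.png

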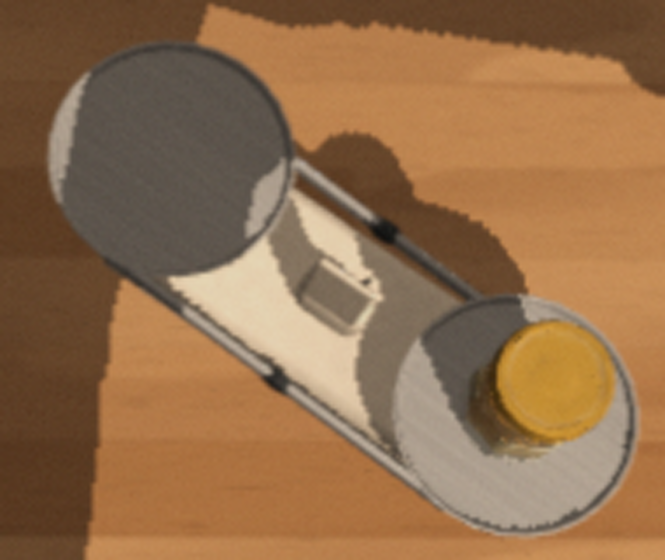

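```bash
python3 -m crank '[{"spin":0.1363,"z":-1},{"spin":0.1363,"z":-1},{"spin":0.1362,"z":-1}]' 60; python3 -m crank '[{"x":3,"y":-3.8},{"x":3,"y":-3.8},{"x":3,"y":-3.8},{"x":3,"y":-3.8},{"x":3,"y":-3.8}]'
```

```text
invalid input at $[0]: expected keys x, y, z, spin
invalid input at $[0]: expected keys x, y, z, spin
```

All four keys are needed in each row.

```bash
python3 -m crank '[{"x":0,"y":0,"z":-1,"spin":0.1363},{"x":0,"y":0,"z":-1,"spin":0.1363},{"x":0,"y":0,"z":-1,"spin":0.1362}]' 60; python3 -m crank '[{"x":3,"y":-3.8,"z":0,"spin":0},{"x":3,"y":-3.8,"z":0,"spin":0},{"x":3,"y":-3.8,"z":0,"spin":0},{"x":3,"y":-3.8,"z":0,"spin":0},{"x":3,"y":-3.8,"z":0,"spin":0}]'
```

```text
clock: 1.2
eef_pos: [258.4, -596.4, 261.6]
tool_rot: [-3.141, -0.0, -0.006]
force: [-0.2, 0.1, -0.4]
width: 51.0
clock: 1.7
eef_pos: [409.5, -404.9, 261.6]
tool_rot: [3.141, -0.001, -0.0]
force: [0.5, -0.2, 0.2]
width: 51.4
```

```bash
python3 -m crank '[{"x":2,"y":-4.5,"z":0,"spin":0},{"x":2,"y":-4.5,"z":0,"spin":0},{"x":2,"y":-4.5,"z":0,"spin":0},{"x":1,"y":-4.8,"z":0,"spin":0},{"x":0,"y":-5,"z":0,"spin":0}]'; python3 -m crank '[{"x":0,"y":-5,"z":0,"spin":0},{"x":0,"y":-5,"z":0,"spin":0},{"x":0,"y":-5,"z":0,"spin":0},{"x":0,"y":-5,"z":0,"spin":0},{"x":0,"y":-5,"z":0,"spin":0}]'; python3 -m crank '[{"x":-1,"y":-4.8,"z":0,"spin":0},{"x":-1,"y":-4.8,"z":0,"spin":0},{"x":-1,"y":-4.8,"z":0,"spin":0},{"x":-1,"y":-4.8,"z":1,"spin":0},{"x":-1,"y":-4.3,"z":2,"spin":0}]'
```

```text
clock: 2.2
eef_pos: [480.0, -171.4, 261.5]
tool_rot: [3.141, -0.002, 0.001]
force: [1.1, 0.7, -0.2]
width: 51.4
clock: 2.7
eef_pos: [478.3, 78.6, 261.7]
tool_rot: [-3.141, -0.001, -0.0]
force: [0.8, -0.0, -0.1]
width: 51.3
clock: 3.2
eef_pos: [428.8, 314.9, 232.5]
tool_rot: [-3.138, -0.004, 0.001]
force: [1.5, -0.4, 0.5]
width: 51.4
```

```bash
python3 -m crank '[{"x":-0.9,"y":-1.1,"z":4,"spin":0},{"x":0,"y":0,"z":5,"spin":0},{"x":0,"y":0,"z":4,"spin":0},{"x":0,"y":0,"z":2,"spin":0},{"x":0,"y":0,"z":0,"spin":0}]'
python3 - <<'E'
from h import *
for n in("top","side"): cv2.imwrite(f"pics/{n}1.png",vision.get_image(n))
a=cv2.imread("pics/top1.png")[190:320,90:240];b=cv2.imread("pics/side1.png")[110:230,180:310]
cv2.imwrite("pics/d.png",np.hstack([cv2.resize(a,(400,347)),cv2.resize(b,(376,347))]))
print(proj("top",[420,326,42]),proj("side",[420,326,42]))
E
```

```text
clock: 3.7
eef_pos: [417.7, 321.2, 78.7]
tool_rot: [3.138, 0.005, 0.0]
force: [-0.5, -0.0, 0.5]
width: 51.2
[151.35582613 253.35432213] [249.190071   167.69034535]
```

View pics/d.png

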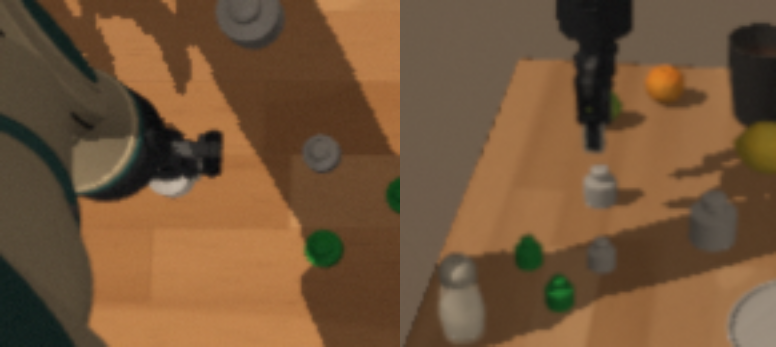

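```bash
python3 -m crank '[{"x":0.23,"y":-0.48,"z":0,"spin":0},{"x":0,"y":0,"z":2.5,"spin":0},{"x":0,"y":0,"z":2.5,"spin":0},{"x":0,"y":0,"z":2.3,"spin":0},{"x":0,"y":0,"z":0.1,"spin":0}]' 75
```

```text
clock: 4.3
eef_pos: [421.5, 327.4, 6.7]
tool_rot: [3.141, 0.001, 0.0]
force: [0.2, 0.1, 0.2]
width: 64.3
```

```bash
python3 -m crank '[{"x":0,"y":0,"z":0.45,"spin":0},{"x":0,"y":0,"z":0,"spin":0}]'; python3 -m crank '[{"x":0,"y":0,"z":0,"spin":0},{"x":0,"y":0,"z":0,"spin":0},{"x":0,"y":0,"z":0,"spin":0},{"x":0,"y":0,"z":0,"spin":0},{"x":0,"y":0,"z":0,"spin":0}]' 0
```

```text
clock: 4.5
eef_pos: [422.6, 328.1, 4.0]
tool_rot: [-3.14, -0.002, -0.0]
force: [0.2, 0.5, -0.4]
width: 64.0
clock: 5.0
eef_pos: [422.4, 327.9, 4.2]
tool_rot: [-3.14, -0.002, -0.0]
force: [-1.3, -0.3, 7.4]
width: 34.2
```

```bash
python3 -m crank '[{"x":0,"y":0,"z":-0.5,"spin":0},{"x":0,"y":0,"z":-3,"spin":0},{"x":0,"y":0,"z":-4,"spin":0},{"x":0,"y":0,"z":0,"spin":0}]' 
python3 - <<'E'
from h import *
for n in("top","side"): cv2.imwrite(f"pics/{n}2.png",vision.get_image(n))
a=cv2.imread("pics/top2.png")[190:320,90:240];b=cv2.imread("pics/side2.png")[110:200,200:297]
cv2.imwrite("pics/e.png",np.hstack([cv2.resize(a,(400,347)),cv2.resize(b,(376,347))]))
print(ctrl.read_state()["force"])
E
```

```text
clock: 5.4
eef_pos: [424.3, 329.3, 82.2]
tool_rot: [-3.136, -0.007, -0.0]
force: [1.5, 0.6, -2.4]
width: 33.7
[-0.15907356 -0.6770562  -2.27469734]
```

View pics/e.png

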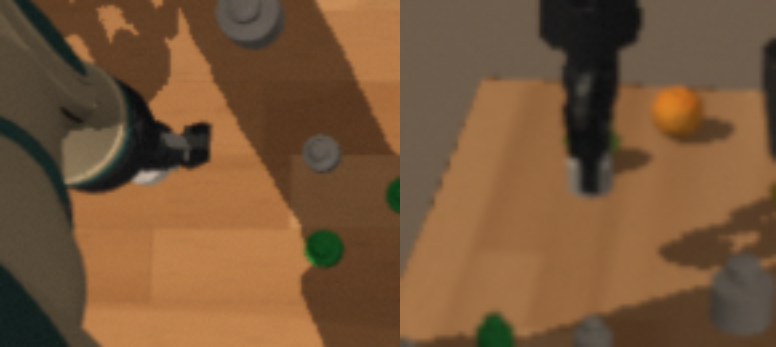

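```bash
python3 - <<'E'
from h import *
print(onz("top",[318.6,140.6],118))
for R in (63,66,70):
  for n in("top","side"):
    q=np.array([proj(n,[638+R*np.cos(t),-12+R*np.sin(t),118]) for t in np.linspace(0,6.28,60)])
    print(R,n,np.round(q.min(0),1),np.round(q.max(0),1))
b=cv2.imread("pics/side2.png")[190:260,280:365]
cv2.imwrite("pics/f.png",cv2.resize(b,None,fx=8,fy=8))
E
```

```text
[635.86148673 -12.03417461 118.        ]
63 top [286.6 109.4] [350.5 170.5]
63 side [296.3 206.6] [350.8 242. ]
66 top [285.1 108. ] [352.1 172. ]
66 side [295.  205.9] [352.1 242.9]
70 top [283.1 106.1] [354.1 174. ]
70 side [293.2 204.9] [353.8 244.2]
```

View pics/f.png

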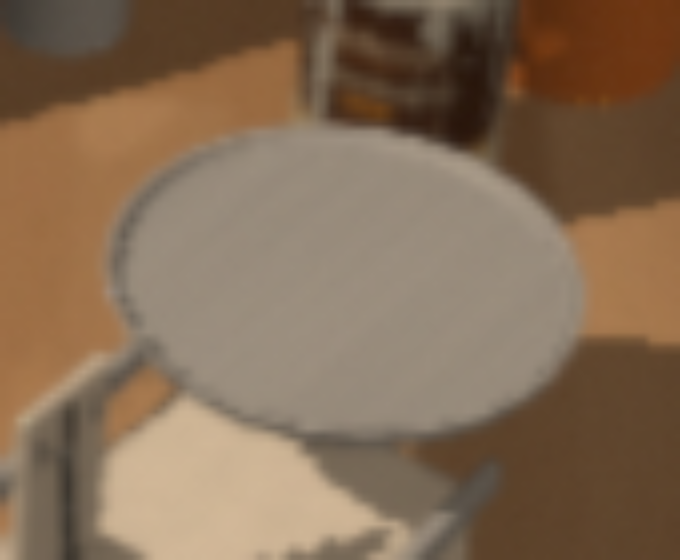

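```bash
python3 -m crank '[{"x":0,"y":0,"z":-4,"spin":0},{"x":0,"y":0,"z":-5,"spin":0},{"x":1,"y":1,"z":-4,"spin":0},{"x":2.5,"y":3.7,"z":-2,"spin":0},{"x":2.5,"y":3.7,"z":0,"spin":0}]'; python3 -m crank '[{"x":2.5,"y":3.7,"z":0,"spin":0},{"x":2.5,"y":3.7,"z":0,"spin":0},{"x":2.5,"y":3.7,"z":0,"spin":0},{"x":2.5,"y":3.7,"z":0,"spin":0},{"x":2.5,"y":3.7,"z":0,"spin":0}]'
```

```text
clock: 6.0
eef_pos: [483.1, 244.1, 229.9]
tool_rot: [-3.139, -0.004, 0.003]
force: [0.8, -0.1, -2.8]
width: 33.8
clock: 6.5
eef_pos: [606.4, 56.6, 225.8]
tool_rot: [3.141, 0.004, 0.0]
force: [0.8, 0.7, -1.9]
width: 34.1
```

```bash
python3 -m crank '[{"x":2.8,"y":3.5,"z":0,"spin":0},{"x":2.6,"y":3.4,"z":0,"spin":0},{"x":0,"y":0,"z":3.5,"spin":0},{"x":0,"y":0,"z":3.5,"spin":0},{"x":0,"y":0,"z":0,"spin":0}]'; python3 - <<'E'
from h import *
for n in("top","side"): cv2.imwrite(f"pics/{n}3.png",vision.get_image(n))
a=cv2.imread("pics/top3.png")[80:210,240:390];b=cv2.imread("pics/side3.png")[150:270,260:390]
cv2.imwrite("pics/g.png",np.hstack([cv2.resize(a,(400,347)),cv2.resize(b,(376,347))]))
print(ctrl.read_state()["eef_pos"])
E
```

```text
clock: 7.0
eef_pos: [655.3, -10.9, 150.7]
tool_rot: [-3.141, 0.015, -0.0]
force: [-2.0, 0.2, -2.4]
width: 34.2
[659.71382471 -10.41284104 156.43431661]
```

View pics/g.png

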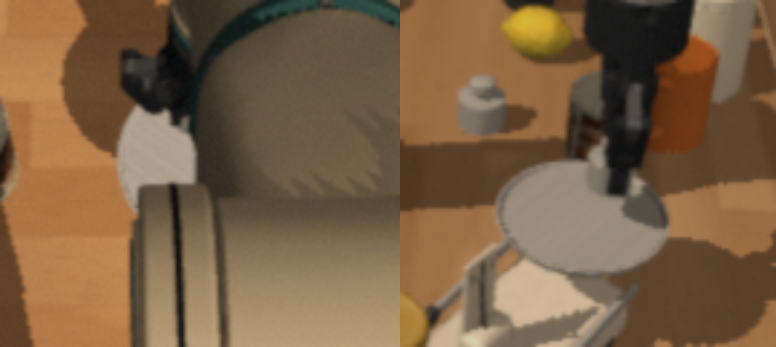

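```bash
python3 -m crank '[{"x":0,"y":0.2,"z":1.2,"spin":0},{"x":0,"y":0,"z":1.2,"spin":0},{"x":0,"y":0,"z":1,"spin":0},{"x":0,"y":0,"z":0,"spin":0},{"x":0,"y":0,"z":0,"spin":0}]'
```

```text
clock: 7.6
eef_pos: [660.7, -12.6, 123.7]
tool_rot: [3.142, 0.0, 0.0]
force: [-0.1, -0.2, -1.6]
width: 33.7
```

```bash
python3 -m crank '[{"x":0,"y":0,"z":0.4,"spin":0},{"x":0,"y":0,"z":0,"spin":0}]';python3 -m crank '[{"x":0,"y":0,"z":0.1,"spin":0},{"x":0,"y":0,"z":0,"spin":0}]'
```

```text
clock: 7.8
eef_pos: [660.7, -12.7, 119.8]
tool_rot: [-3.142, 0.0, 0.0]
force: [0.1, -0.3, -2.8]
width: 33.6
clock: 8.0
eef_pos: [660.8, -12.7, 118.9]
tool_rot: [3.142, -0.0, -0.0]
force: [-0.5, -0.4, -2.3]
width: 34.0
```

```bash
python3 -m crank '[{"x":0,"y":0,"z":0.1,"spin":0},{"x":0,"y":0,"z":0,"spin":0}]';python3 -m crank '[{"x":0,"y":0,"z":0.05,"spin":0},{"x":0,"y":0,"z":0,"spin":0}]'
```

```text
clock: 8.2
eef_pos: [660.9, -12.7, 118.1]
tool_rot: [3.142, -0.0, -0.0]
force: [-0.5, -0.7, 0.3]
width: 33.9
clock: 8.4
eef_pos: [660.9, -12.7, 117.6]
tool_rot: [-3.142, -0.0, -0.0]
force: [-0.3, 0.8, 1.3]
width: 34.2
```

Contact with the pan; release and rise.

```bash
python3 -m crank '[{"x":0,"y":0,"z":0,"spin":0},{"x":0,"y":0,"z":0,"spin":0},{"x":0,"y":0,"z":0,"spin":0},{"x":0,"y":0,"z":-2,"spin":0},{"x":0,"y":0,"z":-3,"spin":0}]' 58; python3 -m crank '[{"x":0,"y":0,"z":-5,"spin":0},{"x":-1,"y":-3,"z":-3,"spin":0},{"x":-2.5,"y":-3.8,"z":0,"spin":0},{"x":-3,"y":-3.8,"z":0,"spin":0},{"x":-3,"y":-3.8,"z":0,"spin":0}]'; python3 - <<'E'
from h import *
for n in("top","side"): cv2.imwrite(f"pics/{n}4.png",vision.get_image(n))
a=cv2.imread("pics/top4.png")[80:210,240:390];b=cv2.imread("pics/side4.png")[150:270,260:390]
cv2.imwrite("pics/i.png",np.hstack([cv2.resize(a,(400,347)),cv2.resize(b,(376,347))]))
print(ctrl.read_state()["eef_pos"])
E
```

```text
clock: 8.9
eef_pos: [659.2, -12.6, 165.9]
tool_rot: [3.142, 0.005, 0.0]
force: [-0.1, 0.3, 0.0]
width: 49.2
clock: 9.4
eef_pos: [564.8, 132.6, 247.7]
tool_rot: [-3.141, -0.001, -0.001]
force: [0.5, 0.6, -0.2]
width: 49.5
[561.02827839 139.41861466 247.6297448 ]
```

View pics/i.png

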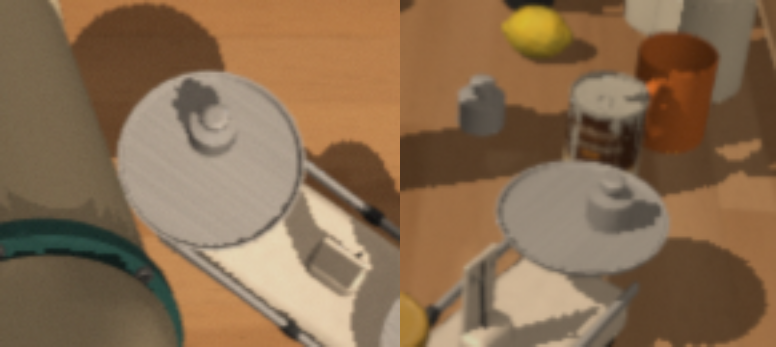

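```bash
python3 -m crank '[{"x":-4.2,"y":-2.3,"z":0,"spin":0},{"x":-4.2,"y":-2.3,"z":0,"spin":0},{"x":-4,"y":-2.3,"z":2,"spin":0},{"x":0,"y":0,"z":5,"spin":0},{"x":0,"y":0,"z":4,"spin":0}]'; python3 -m crank '[{"x":0,"y":0,"z":3,"spin":0},{"x":0,"y":0,"z":2,"spin":0},{"x":0,"y":0,"z":0,"spin":0}]'
python3 - <<'E'
from h import *
for n in("top","side"): cv2.imwrite(f"pics/{n}5.png",vision.get_image(n))
a=cv2.imread("pics/top5.png")[190:320,140:290];b=cv2.imread("pics/side5.png")[130:230,200:308]
cv2.imwrite("pics/j.png",np.hstack([cv2.resize(a,(400,347)),cv2.resize(b,(376,347))]))
print(ctrl.read_state()["eef_pos"])
E
```

```text
clock: 10.0
eef_pos: [441.5, 201.4, 137.0]
tool_rot: [-3.14, -0.002, 0.003]
force: [0.7, 0.1, -0.6]
width: 49.6
clock: 10.3
eef_pos: [440.7, 199.2, 85.2]
tool_rot: [3.139, 0.004, -0.0]
force: [0.5, -0.7, 0.1]
width: 49.6
[442.47093953 200.06652116  87.67288826]
```

View pics/j.png

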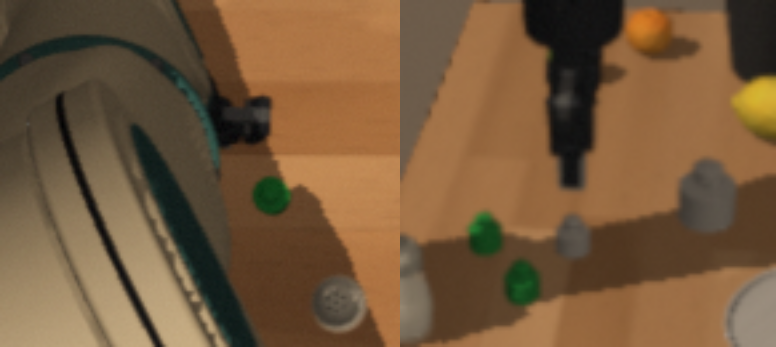

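```bash
python3 -m crank '[{"x":-0.6,"y":-0.85,"z":1,"spin":0},{"x":0,"y":0,"z":2,"spin":0},{"x":0,"y":0,"z":1.6,"spin":0},{"x":0,"y":0,"z":0,"spin":0},{"x":0,"y":0,"z":0,"spin":0}]'
```

```text
clock: 10.9
eef_pos: [436.1, 209.3, 42.0]
tool_rot: [-3.141, -0.001, 0.0]
force: [-0.1, -1.3, -0.7]
width: 49.4
```

```bash
python3 -m crank '[{"x":0,"y":0,"z":2,"spin":0},{"x":0,"y":0,"z":1.8,"spin":0},{"x":0,"y":0,"z":0,"spin":0},{"x":0,"y":0,"z":0,"spin":0}]'; python3 -m crank '[{"x":0,"y":0,"z":0,"spin":0},{"x":0,"y":0,"z":0,"spin":0},{"x":0,"y":0,"z":0,"spin":0},{"x":0,"y":0,"z":0,"spin":0},{"x":0,"y":0,"z":0,"spin":0}]' 0
```

```text
clock: 11.3
eef_pos: [437.4, 209.4, 5.4]
tool_rot: [-3.141, 0.001, -0.0]
force: [-0.6, -0.3, -0.1]
width: 49.2
clock: 11.8
eef_pos: [437.6, 209.5, 6.0]
tool_rot: [3.141, -0.0, -0.0]
force: [-1.4, -0.5, 7.2]
width: 26.2
```

```bash
python3 -m crank '[{"x":0,"y":0,"z":-0.5,"spin":0},{"x":0,"y":0,"z":-3,"spin":0},{"x":0,"y":0,"z":-4,"spin":0},{"x":0,"y":0,"z":0,"spin":0}]' 
python3 - <<'E'
from h import *
for n in("top","side"): cv2.imwrite(f"pics/{n}6.png",vision.get_image(n))
a=cv2.imread("pics/top6.png")[190:320,140:290];b=cv2.imread("pics/side6.png")[130:230,200:308]
cv2.imwrite("pics/k.png",np.hstack([cv2.resize(a,(400,347)),cv2.resize(b,(376,347))]))
print(ctrl.read_state()["force"],ctrl.read_state()["eef_pos"])
E
```

```text
clock: 12.2
eef_pos: [439.7, 210.7, 83.8]
tool_rot: [-3.138, -0.005, -0.0]
force: [1.9, -0.1, -1.9]
width: 26.2
[-0.63643956  0.74332818 -1.7862759 ] [437.67356108 209.49022252  80.71713099]
```

View pics/k.png

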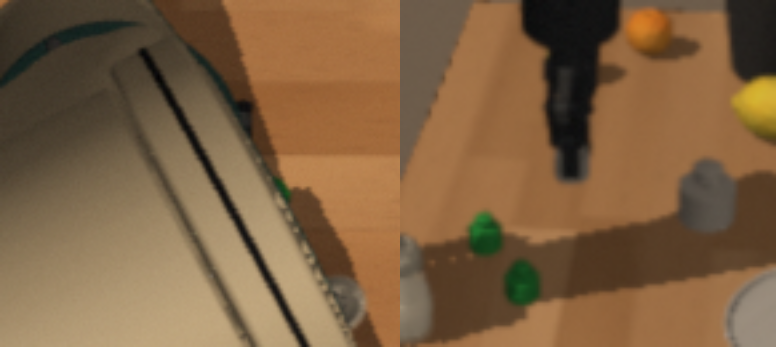

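```bash
python3 -m crank '[{"x":0,"y":0,"z":-4,"spin":0},{"x":0,"y":0,"z":-5,"spin":0},{"x":0,"y":0,"z":-4,"spin":0},{"x":2.8,"y":3.7,"z":-2,"spin":0},{"x":2.8,"y":3.7,"z":0,"spin":0}]'; python3 -m crank '[{"x":2.8,"y":3.7,"z":0,"spin":0},{"x":2.8,"y":3.7,"z":0,"spin":0},{"x":2.8,"y":3.7,"z":0,"spin":0},{"x":2.8,"y":3.7,"z":0,"spin":0},{"x":0,"y":0,"z":0,"spin":0}]'
```

```text
clock: 12.8
eef_pos: [494.6, 137.0, 231.6]
tool_rot: [-3.14, -0.003, 0.005]
force: [0.9, -0.1, -1.2]
width: 26.4
clock: 13.3
eef_pos: [607.4, -20.8, 227.0]
tool_rot: [3.136, 0.002, -0.01]
force: [-1.5, 0.3, -2.4]
width: 26.1
```

```bash
python3 -m crank '[{"x":0,"y":-0.5,"z":0,"spin":0},{"x":0,"y":0,"z":3.5,"spin":0},{"x":0,"y":0,"z":3.5,"spin":0},{"x":0,"y":0,"z":0,"spin":0},{"x":0,"y":0,"z":0,"spin":0}]'; python3 - <<'E'
from h import *
for n in("top","side"): cv2.imwrite(f"pics/{n}7.png",vision.get_image(n))
a=cv2.imread("pics/top7.png")[80:210,240:390];b=cv2.imread("pics/side7.png")[150:270,260:390]
cv2.imwrite("pics/l.png",np.hstack([cv2.resize(a,(400,347)),cv2.resize(b,(376,347))]))
print(ctrl.read_state()["eef_pos"])
E
```

```text
clock: 13.8
eef_pos: [604.0, -5.6, 158.9]
tool_rot: [3.141, 0.004, 0.002]
force: [0.5, 0.3, -0.6]
width: 26.4
[605.94835595  -6.22515873 160.85488397]
```

View pics/l.png

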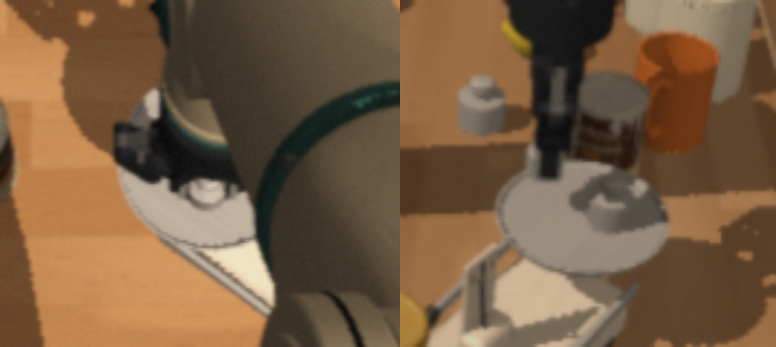

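```bash
python3 -m crank '[{"x":0.3,"y":0.65,"z":0,"spin":0},{"x":0,"y":0,"z":1.8,"spin":0},{"x":0,"y":0,"z":1.7,"spin":0},{"x":0,"y":0,"z":0,"spin":0},{"x":0,"y":0,"z":0,"spin":0}]'
```

```text
clock: 14.4
eef_pos: [608.6, -14.3, 125.2]
tool_rot: [3.14, 0.001, -0.0]
force: [0.7, 0.6, -1.0]
width: 26.2
```

```bash
python3 -m crank '[{"x":0,"y":0,"z":0.5,"spin":0},{"x":0,"y":0,"z":0.3,"spin":0},{"x":0,"y":0,"z":0,"spin":0}]';python3 -m crank '[{"x":0,"y":0,"z":0.4,"spin":0},{"x":0,"y":0,"z":0.4,"spin":0},{"x":0,"y":0,"z":0.3,"spin":0},{"x":0,"y":0,"z":0,"spin":0},{"x":0,"y":0,"z":0,"spin":0}]'; python3 - <<'E'
from h import *
for n in("side",): cv2.imwrite(f"pics/{n}8.png",vision.get_image(n))
b=cv2.imread("pics/side8.png")[150:310,210:370]
cv2.imwrite("pics/m.png",cv2.resize(b,(600,600)))
E
```

```text
clock: 14.7
eef_pos: [608.0, -13.9, 116.4]
tool_rot: [3.141, 0.002, 0.0]
force: [0.1, -0.2, -0.5]
width: 26.4
clock: 15.2
eef_pos: [607.6, -13.9, 105.1]
tool_rot: [3.141, 0.003, 0.0]
force: [0.2, -0.2, 0.2]
width: 26.3
```

View pics/m.png

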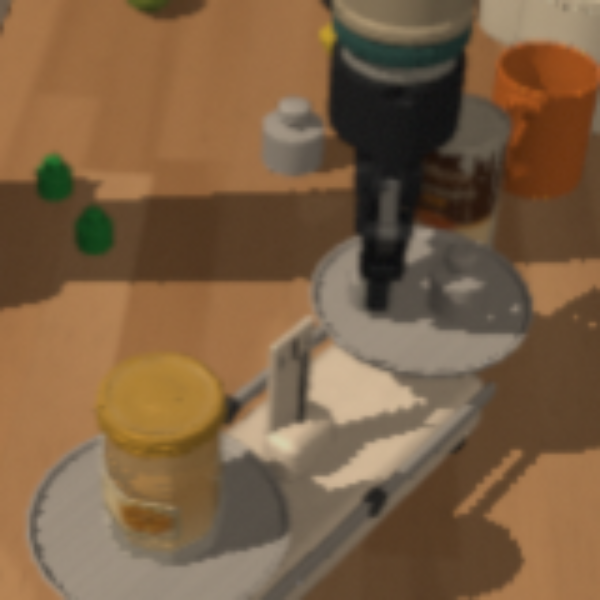

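```bash
python3 -m crank '[{"x":0,"y":0,"z":0,"spin":0},{"x":0,"y":0,"z":0,"spin":0},{"x":0,"y":0,"z":0,"spin":0},{"x":0,"y":0,"z":0,"spin":0},{"x":0,"y":0,"z":0,"spin":0}]' 58; python3 -m crank '[{"x":0,"y":0,"z":-1,"spin":0},{"x":0,"y":0,"z":-2,"spin":0},{"x":0,"y":0,"z":-3,"spin":0},{"x":0,"y":0,"z":-5,"spin":0},{"x":0,"y":0,"z":-5,"spin":0}]'; python3 -m crank '[{"x":-2.5,"y":-4,"z":0,"spin":0},{"x":-2.5,"y":-4,"z":0,"spin":0},{"x":-2.5,"y":-4,"z":0,"spin":0},{"x":-2.5,"y":-4,"z":0,"spin":0},{"x":-1,"y":-4,"z":0,"spin":0}]';  python3 -m crank '[{"x":0,"y":-4,"z":0,"spin":0},{"x":0,"y":0,"z":0,"spin":0},{"x":0,"y":0,"z":0,"spin":0},{"x":0,"y":0,"z":0,"spin":0},{"x":0,"y":0,"z":0,"spin":0}]'; python3 - <<'E'
from h import *
for n in("side","top"): cv2.imwrite(f"pics/{n}9.png",vision.get_image(n))
b=cv2.imread("pics/side9.png")[170:310,210:370]
a=cv2.imread("pics/top9.png")[90:260,270:460]
cv2.imwrite("pics/n.png",np.hstack([cv2.resize(a,(400,358)),cv2.resize(b,(400,358))]))
E
```

```text
clock: 15.75
eef_pos: [607.8, -13.9, 105.3]
tool_rot: [3.141, 0.002, -0.0]
force: [-0.1, -0.2, 0.8]
width: 49.5
clock: 16.25
eef_pos: [607.5, -13.7, 267.2]
tool_rot: [3.141, 0.003, 0.0]
force: [1.0, -0.0, -0.4]
width: 49.5
clock: 16.75
eef_pos: [495.7, 187.6, 266.4]
tool_rot: [3.14, 0.002, 0.001]
force: [-0.2, 0.5, 0.7]
width: 50.0
clock: 17.25
eef_pos: [498.6, 224.4, 265.4]
tool_rot: [3.14, 0.002, -0.003]
force: [0.4, 0.8, -0.3]
width: 49.5
```

View pics/n.png

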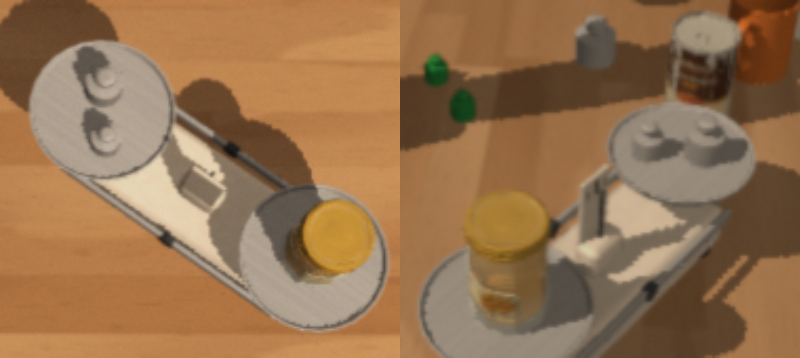

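```bash
python3 -m crank '[{"x":0,"y":0,"z":0,"spin":0},{"x":0,"y":0,"z":0,"spin":0},{"x":0,"y":0,"z":0,"spin":0},{"x":0,"y":0,"z":0,"spin":0},{"x":0,"y":0,"z":0,"spin":0}]'; python3 - <<'E'
from h import *
x=cv2.imread("pics/side9.png"); y=vision.get_image("side"); cv2.imwrite("pics/side10.png",y)
print("diff balance",np.abs(x.astype(int)-y)[190:330,215:365].mean())
print([ (np.round(r["extent"],1),round(r["score"],2)) for r in vision.boxes_of("empty_pan","side")[:2]])
J=np.array([637,-13])+240*np.array([-139,-197])/241
for z in (104,118):
  for C in((637,-13),J):
    q=np.array([proj("side",[C[0]+69*np.cos(t),C[1]+69*np.sin(t),222-z-14 if C is J else z]) for t in np.linspace(0,6.28,60)])
    print(z,np.round(q.min(0),1),np.round(q.max(0),1))
cv2.imwrite("pics/o.png",cv2.resize(y[190:330,210:370],(800,600)[:1]+(700,) if 0 else (684,598)))
E
```

```text
clock: 17.85
eef_pos: [498.1, 226.3, 265.2]
tool_rot: [3.141, 0.002, 0.0]
force: [-0.3, -0.3, -1.1]
width: 50.0
diff balance 0.6388888888888888
[(array([290.8, 209.9, 349.7, 250.5]), 0.82)]
104 [292.9 209.8] [352.2 248.8]
104 [218.2 263.5] [288.4 317.8]
118 [293.2 205.3] [353.  244.2]
118 [218.7 268.1] [288.2 322.3]
```

View pics/o.png

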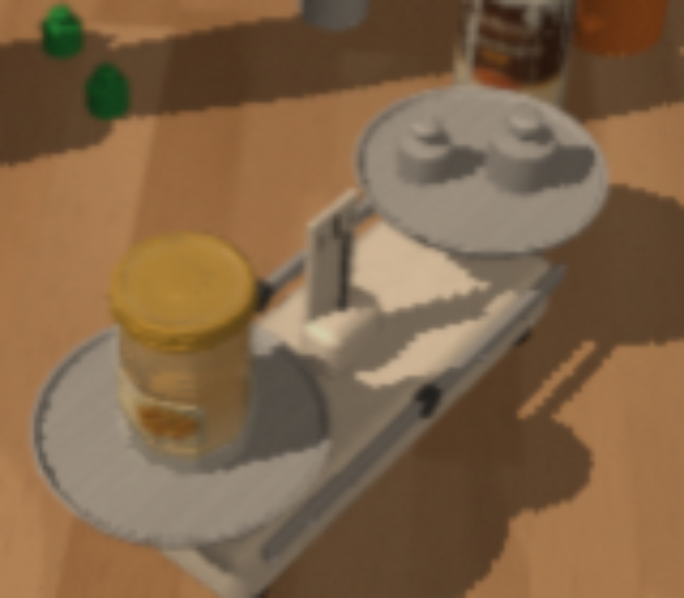

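```bash
python3 -c "
from cell import ctrl
print(ctrl.finish_job())"
```

```text
the job is handed in; nothing more can be done
None
```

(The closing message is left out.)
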